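Put the coin tray away in the desk rack

TASK

Lift the loaded coin tray off the desk by its upright handle plate and slide it, level, onto the middle of the three rail pairs in the tray rack: the empty pair above the tray that is already in there and below the empty top pair. Then push it home until you feel it meet the stiff friction buffer at the back and press that buffer about half in (some 8 mm of its 16 mm, not to its end), and let go, without forcing the tray against the rails and without disturbing the other tray or the things on the desk.

Things in the scene. Friction and masses are not known exactly. Their poses are not given: they have to be found in the camera images.
- tray: Loose aluminium coin tray, 0.26-0.44 kg: sheet 190 (x) x 150 (y) x 4 mm. Origin: centre of its underside; +x to the rear edge (x = 95), which enters the rack first. Coin bin 22 high at x -22 to 90, y +-60, leaving the long edges free. Upright handle plate at x = -62, 10 thick (x) x 70 wide (y), top at z = 52, 25 mm free either side. Centre of mass near x = 5. Flat on the desk at start.
- tray_handle (a point): Middle of the top edge of the tray's handle plate, at (-62, 0, 52) mm in the tray's frame; same axes as the tray.
- tray_rear (a point): Middle of the tray's rear edge, at the underside, (95, 0, 0) mm in the tray's frame; same axes.
- rack: Fixed open steel frame, 228 mm high, no roof. Origin: centre of its base; x points inwards from the open front. Front posts at x = -60, y = +-92, rear ones at x = 70 (16 x 14 mm). A crossbar (16 x 12) over the front posts, underside at 216, can stop a hand that is wide in the sliding direction: let go early, then push the handle plate with closed fingers turned a quarter turn.
- rails_mid: Middle rail pair, the tray's place; fixed, height varies. Origin: mouth, midway between rails, on the ledges' top; x inwards, z up. C-channels 190 mm long from 50 mm before the front posts' middle: ledges |y| > 63.5; webs at y = +-77.5; lips |y| > 67.5, underside z = 10. Flared mouth: lip 17 high, webs 5 mm wider over 20 mm; tongues slope 7 mm down to x = -20. Seated tray: underside z = 0.
- rails_low: Lowest rail pair, same shape and axes as the middle one, 50 to 80 mm below it; it holds the other coin tray.
- rails_top: The top rail pair, same shape and axes as the middle one, 42 to 75 mm above it; empty. Tops of its lips at most 190 mm above the desk.
- buffer (a joint): Friction buffer behind the middle rails: black rubber bar 90 mm wide, met by the tray's rear edge. Value: how far it is pushed in, m; 0 at start, 0.016 at its hard end. Yields at about 11 N, stays where left. Its face starts 132 to 157 mm inside the mouth, set differently each time and not measured: feel for it. The tray itself slides on the rails with about 1 to 5 N.
- tray_low: The other coin tray, aluminium, same sheet and bin, with a low 14 mm lip in front in place of a handle, loose on the lowest rail pair; leave it there. Origin: centre of its underside.
- keyboard: Black keyboard 130 x 400 x 24 mm at the far side of the desk; origin centre of underside.
- radio: Black hand-held radio lying flat, 100 x 56 x 34 mm with a 90 mm aerial along its x; origin under the centre of its case.
- flask: Dark metal drinking flask, 68 mm across, 190 mm high; origin centre of base.
- mug: White mug, 80 mm across, 90 mm high; origin centre of base.
- stapler: Stapler 150 x 36 x 46 mm; origin centre of underside, long side along x.
- calculator: Grey desk calculator 85 x 150 x 20 mm; origin centre of underside.
- coin_stack: Stack of coins, 27 mm across, 35 mm high; origin centre of base.
Mind the look-alikes: they are no part of the job. What is shaped like the tray but red is not meant.

How it is judged:
By the outcome, as a careful person would: the job done as asked, in the order asked, and still so for the second after the job is handed in, with the robot touching nothing.
It also fails if it takes over 72 s, if anything falls off the work surface, if the arm or the gripper's body presses on something with over 40 N, if the wrist force passes 120 N, or if a joint passes its speed limit or range.

ROBOT

A 7-joint arm with a two-finger parallel gripper is mounted at the origin on the work surface. World frame = base frame: x ahead of the robot, y to its left, z up, the work surface at z = 0. Lengths are in m, angles in rad, forces in N, time in s.
With the tool pointing down it reaches from about 0.4 to 0.85 m from the base axis. Payload 10.4 kg.
Tool frame: the origin (TCP) lies at the very end of the fingers, on their centre line; the grasp point (between the pads) lies manip.grasp_offset behind it (manip.grasp_offset is the distance from the TCP to the grasp point, in m); z points along the fingers, x is the direction in which the jaws open and shut, and the axes are right-handed (so a half turn about z gives the same grasp; the last joint's range is limited). The gripper opens to 85 mm and grips with 20 to 120 N. Pads are 22 mm wide; open, the fingers measure 114 mm over their backs; the gripper's body (76 mm by 85 mm) begins 54 mm behind the grasp point. The pads swing forward as they close: fully open they stand 13 mm farther back than shut.
Start: joints at [1.154, 0.332, -0.065, 1.46, 0.022, 1.35, -0.088], TCP at [0.24, -0.577, 0.231] pointing down, gripper open.
Joint ranges: [-2.6, 2.6], [-0.5, 2.12], [-1.47, 1.34], [0.16, 2.42], [-1.27, 4.41], [0.06, 2.06], [-2.6, 2.6]. Speed limits (rad/s): [2.22, 2.22, 2.79, 2.79, 3.14, 3.14, 3.14].

INTERFACE

Orientations are given as a unit quaternion [x, y, z, w].
In Python, from workcell import manip gives the robot as it stands.
- The arm moves only by the shell command python3 -m crank 'ROWS' [FORCE]. ROWS is JSON, a list that holds one entry, the list of rows, each a list of 7 numbers: the shift along the world's x, y, z in units of 60 mm (1.0 is 60 mm), then the turn, a rotation vector about the world's x, y, z in units of 5 degrees (1.0 is 5 degrees), then the finger opening in mm, from 0 to 85.4. A call has 1 to 8 rows; each row shifts and turns the commanded pose from where the row before left it; what a row does not reach is not made up. A row lasts 1/8 s, in which the tool goes at most 62.5 mm and 10.7 degrees, less where a joint would pass 70% of its speed; a pose out of reach is approached as far as the arm can. A call is refused whole if a number of a shift passes 1 or a number of a turn 1, either way. A call with a gripper value outside its range is refused whole. The fingers move at their own pace and stop on an object; FORCE is the grip in N (left out, the last holds). Time passes only in rows, so rows that do not move let the fingers close. It gives the time, the measured TCP pose, the force and the opening at its end, in the units of the state.
- manip.get_obs(): the state, without advancing time (a new reading comes with each control period).
- manip.camera(name): name is "scene" or "top" or "wrist"; returns (picture, depth): 400x640x3 uint8, blue, green, red; 400x640 float32, m along the optical axis (not along the pixel's ray), 0 where there is no reading.
- manip.get_calibration(name): a dict with "fx", "fy", "cx", "cy" (pixels), "rvec" (rotation vector, rad) and "tvec" (3), from world to camera coordinates, as OpenCV has them; the wrist camera has in their place "T_tool_cam" (4x4, takes a point from camera to tool coordinates, whose origin is the TCP and whose axes are the tool frame's). Camera axes: x right, y down, z forward; pixel columns grow to the right and rows downward; lengths in m; the calibration is good to about 2 mm. The wrist camera is an equidistant fisheye: a pixel r from the principal point sees the ray r / f radians off the axis. A picture is of the moment at which its call begins: read the wrist's pose just before it. get_calibration takes no time and is no camera call.
- manip.hand_in(): hands the job in, once; it reports no verdict.
The state is a dict: "clock": time; "joint_pos": joint angles; "joint_velocities": joint speeds; "tau": joint torques, N m; "position": TCP position; "ee_rot": TCP orientation; "ft_force": force on the tool from outside, world axes, zero at the start; "torque": the same for the moment, N m; "grip_width": opening from 0.0 (shut) to 1.0 (fully open).
Only numpy, scipy, OpenCV 4.12 (cv2) and the standard library are available. Lean on these libraries where they do the work, as an engineer would, in place of code of your own. Each camera call takes 0.05 s, during which the arm holds its last target.

## Working session

There is one attempt and no reset: what is moved stays moved. The work goes in short steps, Python scripts to look and compute and a shell command to move; the robot and the scene stay as the last step left them, time stands still between calls to the robot, and variables do not carry over. Pictures are saved under pics/ and viewed, and the job is handed in when it is done.

```bash
ls; mkdir -p pics; cat > h.py <<'E'
import numpy as np, cv2
from workcell import manip
def save(name,fn):
    p,d=manip.camera(name); cv2.imwrite(f'pics/{fn}.png',p); np.save(f'pics/{fn}_d.npy',d); return p,d
def cal(name):
    c=manip.get_calibration(name); R=cv2.Rodrigues(np.array(c['rvec'],float))[0]; t=np.array(c['tvec'],float).ravel()
    return c,R,t
def pts(name,d):
    c,R,t=cal(name); v,u=np.mgrid[:d.shape[0],:d.shape[1]]
    P=np.stack([(u-c['cx'])/c['fx']*d,(v-c['cy'])/c['fy']*d,d],-1)
    W=(P-t)@R; W[d<=0]=np.nan; return W
def proj(name,X):
    c,R,t=cal(name); p=np.atleast_2d(X)@R.T+t
    return np.c_[c['fx']*p[:,0]/p[:,2]+c['cx'],c['fy']*p[:,1]/p[:,2]+c['cy']]
E
python3 - <<'E'
from h import *
print(manip.get_obs(), manip.grasp_offset)
for n in('scene','top','wrist'): save(n,n+'0')
for n in('scene','top','wrist'): print(n,manip.get_calibration(n))
E
```

```text
pics
{'clock': 0.0, 'joint_pos': array([ 1.15439297,  0.33286961, -0.06470936,  1.46095361,  0.0215848 ,
        1.34990264, -0.08848926]), 'joint_velocities': array([-0.00014926, -0.00018503,  0.00031691, -0.00092192, -0.00166935,
        0.00022742, -0.0002715 ]), 'tau': array([-5.73907491e-04, -6.25434494e+01,  4.89726558e-02, -3.91618502e+01,
        1.61136850e-02,  9.89917084e-03,  3.05651406e-05]), 'position': array([ 0.23967208, -0.57680472,  0.2305115 ]), 'ee_rot': array([ 8.31786431e-01, -5.55095322e-01, -6.11614229e-04, -3.78317874e-04]), 'ft_force': array([-0.47497443,  0.19846363, -0.07201322]), 'torque': array([-0.01141611, -0.00728575, -0.01115023]), 'grip_width': 0.9978203397351818} 0.0187
scene {'fx': 506.87396471748434, 'fy': 506.87396471748434, 'cx': 312.61037529693647, 'cy': 200.35243041262714, 'rvec': array([ 1.12591959,  2.36164082, -0.96622605]), 'tvec': array([ 0.218776  , -0.27004013,  1.95646353])}
top {'fx': 435.3018978015179, 'fy': 435.3018978015179, 'cx': 326.1722120207478, 'cy': 202.28692966956203, 'rvec': array([ 2.15065634, -2.10278009,  0.22592548]), 'tvec': array([0.09868095, 0.55154126, 1.37065632])}
wrist {'fx': 309.70691628693146, 'fy': 309.70691628693146, 'cx': 320.6894200718079, 'cy': 204.16261726362117, 'T_tool_cam': array([[ 9.99999446e-01,  9.25869192e-04,  5.00659782e-04,
         1.38697507e-03],
       [-1.02656461e-03,  9.62971626e-01,  2.69600805e-01,
        -6.86889438e-02],
       [-2.32506085e-04, -2.69601170e-01,  9.62972043e-01,
        -1.42133253e-01],
       [ 0.00000000e+00,  0.00000000e+00,  0.00000000e+00,
         1.00000000e+00]])}
```

View pics/scene0.png

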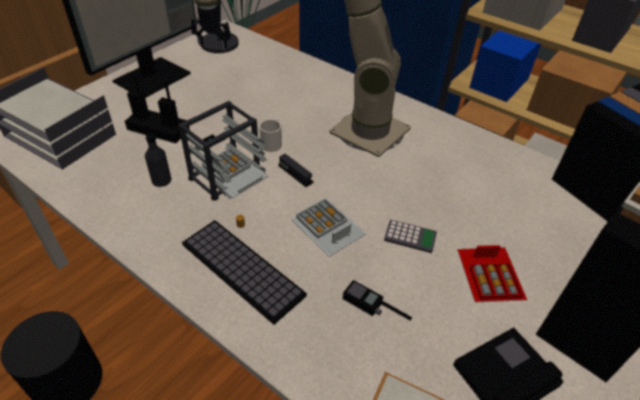

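View pics/top0.png

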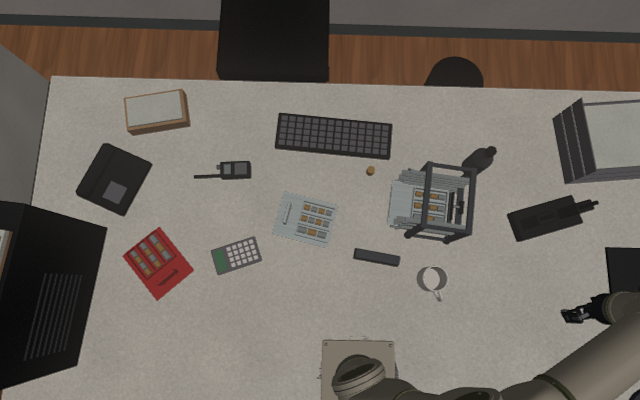

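View pics/wrist0.png

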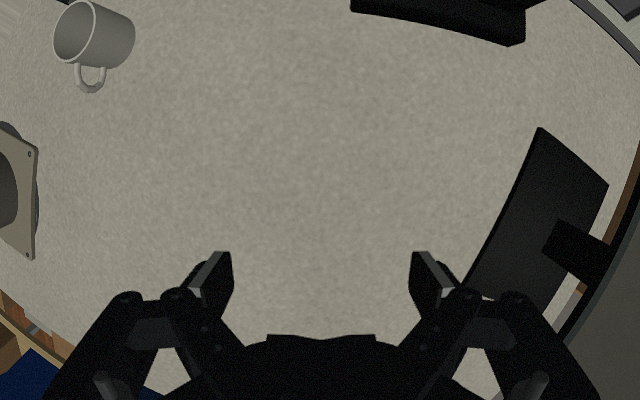

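Top view: the grey tray is at (305,218) with its handle at left (287,213). The rack is at (440,200) and opens to the left. Next I measure from the depth.

```bash
python3 - <<'E'
from h import *
p=cv2.imread('pics/top0.png'); d=np.load('pics/top0_d.npy'); W=pts('top',d)
for nm,(x0,x1,y0,y1) in dict(tray=(265,350,180,255),rack=(375,500,140,255)).items():
    c=p[y0:y1,x0:x1]; s=6; cv2.imwrite(f'pics/c_{nm}.png',cv2.resize(c,None,fx=s,fy=s,interpolation=cv2.INTER_CUBIC))
    z=W[y0:y1,x0:x1,2]; print(nm,np.nanmin(z),np.nanmax(z), np.histogram(z[~np.isnan(z)],bins=np.arange(-.01,.25,.01)))
    zz=np.nan_to_num(np.clip(z/0.24,0,1)*255).astype(np.uint8)
    cv2.imwrite(f'pics/z_{nm}.png',cv2.resize(cv2.applyColorMap(zz,cv2.COLORMAP_JET),None,fx=s,fy=s,interpolation=cv2.INTER_NEAREST))
# desk plane check
print(np.nanmedian(W[300:320,180:300,2]),np.nanmedian(W[110:150,400:420,2]))
E
```

```text
tray -0.011583399464451334 0.057925547717115694 (array([2200, 3296,  321,  448,   11,   26,   46,    0,    0,    0,    0,
          0,    0,    0,    0,    0,    0,    0,    0,    0,    0,    0,
          0,    0,    0]), array([-0.01,  0.  ,  0.01,  0.02,  0.03,  0.04,  0.05,  0.06,  0.07,
        0.08,  0.09,  0.1 ,  0.11,  0.12,  0.13,  0.14,  0.15,  0.16,
        0.17,  0.18,  0.19,  0.2 ,  0.21,  0.22,  0.23,  0.24]))
rack -0.011522584736158392 0.23528192223377967 (array([4137, 3946,  323,  200,   19,  672,  863,  591,  164,   28,   36,
         79,  430,  314,  199,   70,   42,  276,  329,  271,   62,   19,
         89,  975,  164]), array([-0.01,  0.  ,  0.01,  0.02,  0.03,  0.04,  0.05,  0.06,  0.07,
        0.08,  0.09,  0.1 ,  0.11,  0.12,  0.13,  0.14,  0.15,  0.16,
        0.17,  0.18,  0.19,  0.2 ,  0.21,  0.22,  0.23,  0.24]))
3.060052437714925e-05 -0.00030900036762552434
```

View pics/c_tray.png

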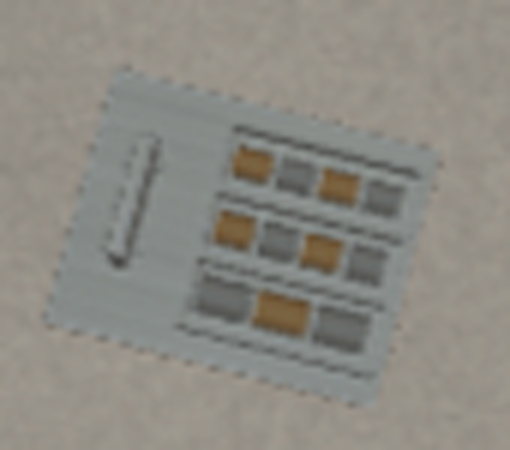

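View pics/c_rack.png

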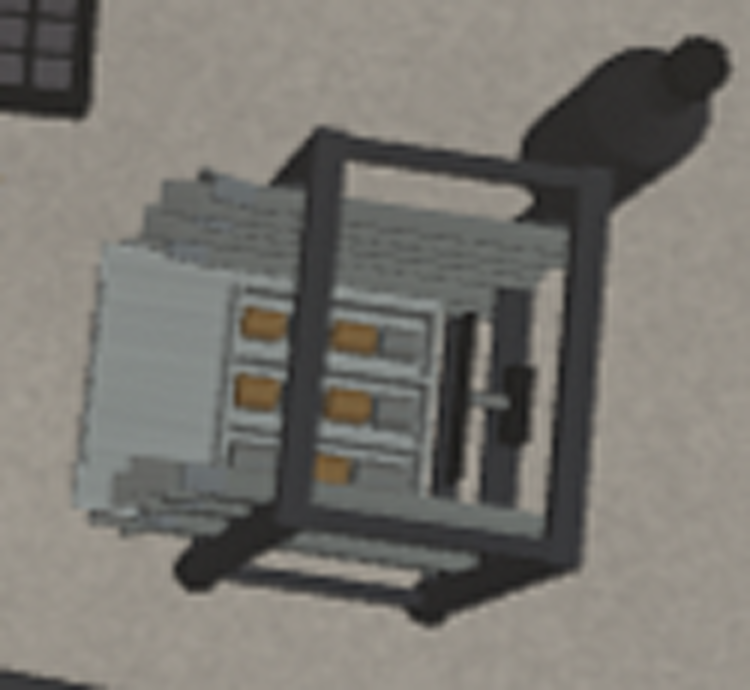

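View pics/z_rack.png

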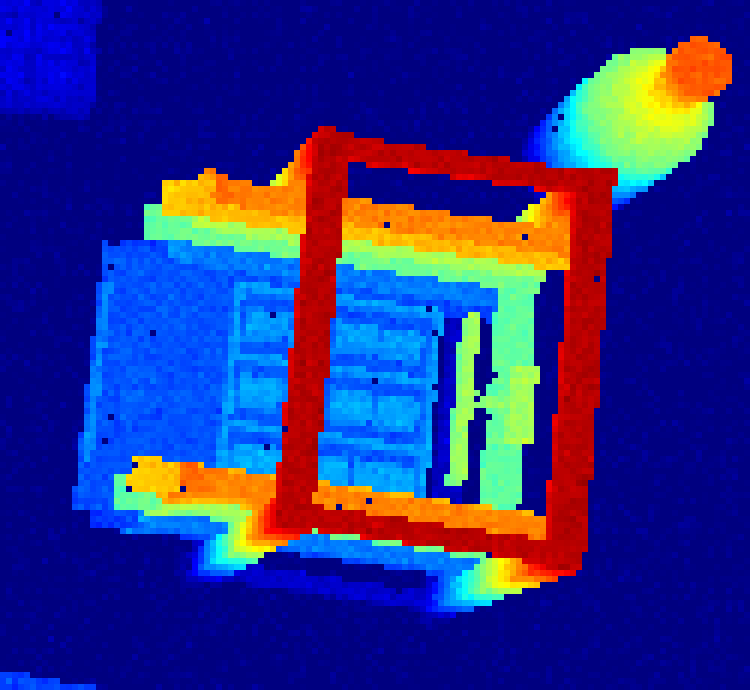

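```bash
python3 - <<'E'
from h import *
p=cv2.imread('pics/top0.png'); d=np.load('pics/top0_d.npy'); W=pts('top',d)
c,R,t=cal('top')
def ray(uv,z):
    uv=np.atleast_2d(uv); r=np.c_[(uv[:,0]-c['cx'])/c['fx'],(uv[:,1]-c['cy'])/c['fy'],np.ones(len(uv))]@R
    o=-R.T@t; return (o+r*((z-o[2])/r[:,2])[:,None])[:,:2]
# rack ring
m=np.zeros(d.shape,bool); m[140:255,375:500]=True
# exclude the flask
ring=m&(W[...,2]>0.212)&(np.arange(640)[None,:]<480)
v,u=np.nonzero(ring); X=ray(np.c_[u,v],0.228).astype(np.float32)
r=cv2.minAreaRect(X); print('ring',np.array(r[0]),r[1],r[2],np.nanmean(W[ring][:,2]))
bp=cv2.boxPoints(r); print(bp)
# tray: outline by colour/depth
hsv=cv2.cvtColor(p,cv2.COLOR_BGR2HSV)
print(hsv[215,272],hsv[215,296],hsv[190,270], hsv[245,275])
roi=np.zeros(d.shape,bool); roi[180:255,265:350]=True
b=p.astype(int); mm=roi&((b[...,0]-b[...,2])>0)
mm=cv2.morphologyEx(mm.astype(np.uint8),cv2.MORPH_CLOSE,np.ones((9,9)))
ct=max(cv2.findContours(mm,0,2)[0],key=cv2.contourArea)
X=ray(ct[:,0,:].astype(float),0.004).astype(np.float32); rt=cv2.minAreaRect(X); print('tray',rt,'\n',cv2.boxPoints(rt))
h=roi&(W[...,2]>0.042); X=W[h]; print('handle',h.sum(),X.mean(0),np.c_[X.min(0),X.max(0)].tolist())
v,u=np.nonzero(roi&(W[...,2]>0.048)); X=ray(np.c_[u,v],0.052).astype(np.float32); print(cv2.minAreaRect(X))
E
```

```text
ring [ 0.53761792 -0.23959792] (0.14885972440242767, 0.20029482245445251) 82.69102478027344 0.2265084762111812
[[ 0.42881528 -0.30068225]
 [ 0.6274826  -0.32616377]
 [ 0.6464206  -0.17851359]
 [ 0.44775325 -0.15303206]]
[ 19  24 148] [ 78   9 138] [ 19  24 150] [ 18  22 152]
tray ((0.500074565410614, 0.17992106080055237), (0.18739144504070282, 0.1471850574016571), 76.63399505615234) 
 [[0.40681574 0.10577568]
 [0.55001396 0.07175082]
 [0.59333336 0.25406644]
 [0.45013517 0.2880913 ]]
handle 70 [0.51439904 0.23907094 0.05120157] [[0.4803989294819646, 0.5474501509844352], [0.22912165813808444, 0.25007919411035295], [0.04250205402862769, 0.057925547717115694]]
((0.5141065716743469, 0.2391262650489807), (0.009874241426587105, 0.06938061118125916), 76.46705627441406)
```

Measured from the top view:
- **Rack:** origin about (0.538, -0.235), x axis at -97.3°.
- **Tray:** centre (0.500, 0.180), x axis at -103.4°.
- **Handle:** (0.514, 0.239).

I'll raise the hand and swing over, with the jaw axis at about 76.6°, looking at the rails on the way.

```bash
python3 -m crank '[[[0,0,0.7,0,0,1,85],[0,0,0.7,0,0,1,85],[0,0,0.7,0,0,1,85],[0.1,0.2,0.5,0,0,1,85],[0.2,0.4,0,0,0,1,85],[0.2,0.4,0,0,0,1,85],[0.2,0.45,0,0,0,1,85],[0.2,0.45,0,0,0,1,85]]]' 80
python3 -m crank '[[[0.2,0.45,0,0,0,1,85],[0.2,0.45,0,0,0,1,85],[0.2,0.45,0,0,0,1,85],[0.2,0.45,0,0,0,1,85],[0.2,0.45,0,0,0,1,85],[0.2,0.45,0,0,0,1,85],[0.2,0.45,0,0,0,1,85],[0.2,0.45,0,0,0,1,85]]]'
python3 -m crank '[[[0.2,0.45,0,0,0,1,85],[0.2,0.45,0,0,0,1,85],[0.2,0.45,0,0,0,1,85],[0.2,0.45,0,0,0,1,85],[0.2,0.45,0,0,0,1,85],[0.2,0.45,0,0,0,1,85],[0.2,0.45,0,0,0,1,85],[0.2,0.45,0,0,0,1,85]]]'
python3 - <<'E'
from h import *
from scipy.spatial.transform import Rotation as Rr
o=manip.get_obs(); R=Rr.from_quat(o['ee_rot']).as_matrix(); print(o['clock'],o['position'],np.degrees(np.arctan2(R[1,0],R[0,0])),R[:,2],o['joint_pos'])
save('wrist','wrist1')
E
```

```text
clock: 1.15
position: [0.2941, -0.4622, 0.3871]
ee_rot: [0.972, -0.236, -0.0, -0.0]
ft_force: [0.2, 0.4, -0.3]
grip_width: 0.994
clock: 2.15
position: [0.3906, -0.2453, 0.3874]
ee_rot: [0.994, 0.112, 0.0, 0.0]
ft_force: [-0.9, -0.3, -0.7]
grip_width: 0.995
clock: 3.15
position: [0.4866, -0.0294, 0.3873]
ee_rot: [0.895, 0.445, 0.0, -0.0]
ft_force: [0.2, -1.1, 0.4]
grip_width: 0.995
3.15 [ 0.4866102  -0.02937784  0.38731835] 52.88742593661454 [ 9.42092874e-05  2.03126385e-04 -9.99999975e-01] [ 0.64506435  0.02703028 -0.6851024   1.50044321  0.01692358  1.6201071
  0.88403668]
```

View pics/wrist1.png

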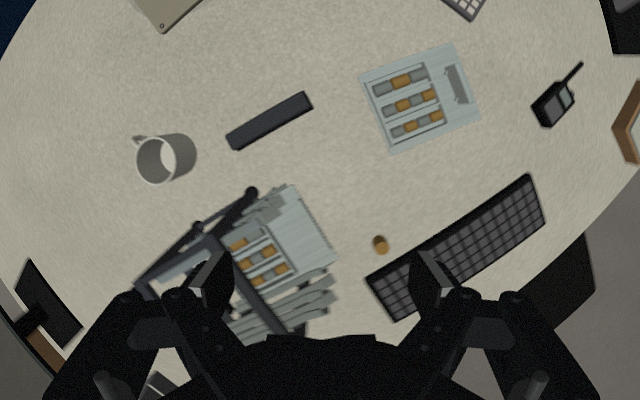

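Wrist view: the tray is at (420,95). The rack mouth is at (290,235), with the rails stacked at (300,300). Next I read rail heights from the wrist depth.

```bash
cat >> h.py <<'E'
from scipy.spatial.transform import Rotation as Rr
def wpts(d,pos,quat):
    c=manip.get_calibration('wrist'); T=np.array(c['T_tool_cam']); v,u=np.mgrid[:d.shape[0],:d.shape[1]]
    a=(u-c['cx'])/c['fx']; b=(v-c['cy'])/c['fy']; th=np.hypot(a,b)+1e-12
    k=np.tan(th)/th
    P=np.stack([a*k*d,b*k*d,d],-1)
    W=(P@T[:3,:3].T+T[:3,3])@Rr.from_quat(quat).as_matrix().T+pos; W[d<=0]=np.nan; return W
RO=np.array([0.5383,-0.2346]); RA=np.radians(-97.31)
def torails(W):  # to rail frame xy (mouth origin), z world
    e=np.array([np.cos(RA),np.sin(RA)]); n=np.array([-e[1],e[0]])
    q=W[...,:2]-RO; return np.stack([q@e+0.110,q@n,W[...,2]],-1)
E
python3 - <<'E'
from h import *
o=manip.get_obs(); d=np.load('pics/wrist1_d.npy')
W=wpts(d,o['position'],o['ee_rot']); print('desk',np.nanmedian(W[150:200,330:370,2]),np.nanmedian(W[60:90,200:260,2]),np.nanmedian(W[215:240,400:450,2]))
S={'wrist':torails(W),'top':torails(pts('top',np.load('pics/top0_d.npy')))}
for n,Q in S.items():
  m=np.all(np.isfinite(Q),-1)&(abs(Q[...,0]-70)<1e9)&(Q[...,2]>0.03)&(Q[...,2]<.2)
  for side in (1,-1):
    for x0,x1 in((-.03,0),(0,.04),(.06,.18)):
      s=m&(Q[...,0]>x0)&(Q[...,0]<x1)&(side*Q[...,1]>.05)&(side*Q[...,1]<.095)
      h,_=np.histogram(Q[s][:,2],np.arange(.03,.2,.005)); print(n,side,x0,h.tolist())
E
```

```text
desk -0.00046883631133734505 -0.0006946214544332197 -0.00013658406873112705
wrist 1 -0.03 [0, 1, 25, 198, 80, 9, 11, 2, 0, 0, 0, 0, 0, 0, 0, 5, 114, 71, 10, 1, 4, 8, 0, 0, 0, 23, 144, 59, 10, 21, 14, 10, 0]
wrist 1 0 [0, 0, 4, 227, 88, 119, 73, 16, 0, 0, 0, 0, 0, 0, 0, 0, 16, 154, 3, 95, 92, 14, 0, 0, 0, 0, 48, 166, 10, 150, 109, 11, 10]
wrist 1 0.06 [0, 0, 16, 137, 70, 333, 60, 79, 0, 0, 0, 0, 0, 0, 0, 5, 99, 228, 5, 268, 63, 0, 0, 0, 0, 0, 48, 159, 0, 225, 6, 0, 0]
wrist -1 -0.03 [0, 8, 50, 136, 55, 5, 3, 0, 0, 0, 0, 0, 0, 0, 0, 8, 126, 28, 2, 10, 3, 0, 0, 0, 0, 27, 187, 57, 6, 16, 4, 1, 0]
wrist -1 0 [4, 5, 15, 26, 16, 60, 31, 9, 10, 6, 6, 7, 6, 7, 6, 8, 14, 56, 21, 62, 32, 9, 12, 5, 8, 12, 34, 96, 30, 193, 161, 28, 12]
wrist -1 0.06 [12, 9, 21, 22, 23, 61, 16, 13, 17, 13, 17, 14, 12, 17, 18, 13, 17, 16, 20, 19, 17, 20, 16, 13, 19, 17, 26, 51, 12, 439, 27, 12, 11]
top 1 -0.03 [0, 1, 8, 37, 22, 3, 0, 0, 0, 0, 0, 0, 0, 0, 0, 4, 14, 12, 0, 0, 0, 0, 0, 0, 0, 6, 21, 11, 1, 1, 0, 0, 0]
top 1 0 [0, 0, 3, 36, 42, 17, 14, 6, 0, 0, 0, 0, 0, 0, 0, 0, 10, 22, 2, 6, 13, 3, 0, 0, 0, 0, 10, 30, 5, 25, 21, 9, 0]
top 1 0.06 [0, 0, 10, 49, 44, 70, 51, 22, 5, 0, 0, 0, 0, 0, 0, 2, 26, 47, 12, 30, 31, 1, 0, 1, 0, 0, 31, 51, 24, 92, 59, 3, 3]
top -1 -0.03 [0, 4, 10, 28, 24, 1, 0, 1, 0, 0, 0, 0, 0, 0, 0, 4, 12, 7, 2, 0, 0, 0, 0, 0, 0, 4, 28, 5, 1, 0, 1, 0, 0]
top -1 0 [0, 0, 5, 4, 7, 18, 8, 2, 1, 0, 0, 0, 0, 0, 0, 0, 3, 4, 8, 7, 10, 0, 0, 0, 0, 0, 7, 15, 8, 23, 26, 9, 1]
top -1 0.06 [2, 1, 5, 14, 13, 48, 31, 6, 1, 1, 1, 1, 4, 0, 3, 1, 7, 16, 7, 0, 3, 2, 3, 1, 2, 2, 3, 18, 8, 73, 51, 3, 0]
```

```bash
python3 - <<'E'
from h import *
o=manip.get_obs(); d=np.load('pics/wrist1_d.npy')
for n,Q in {'wrist':torails(wpts(d,o['position'],o['ee_rot'])),'top':torails(pts('top',np.load('pics/top0_d.npy')))}.items():
  Q=Q.reshape(-1,3); Q=Q[np.all(np.isfinite(Q),1)]
  for nm,a,b in(('ledge_mid',.108,.1215),('lip_mid',.1235,.135),('ledge_top',.158,.1715),('lip_top',.173,.183)):
    for side in(1,-1):
      for x0,x1 in((.02,.06),(.07,.14)):
        s=(Q[:,2]>a)&(Q[:,2]<b)&(Q[:,0]>x0)&(Q[:,0]<x1)&(side*Q[:,1]>.045)&(side*Q[:,1]<.1)
        if s.sum()>10: print(n,nm,side,x0,s.sum(),'z',np.median(Q[s,2]).round(4),'y',np.percentile(Q[s,1],[2,10,50,90,98]).round(4))
  s=(Q[:,2]>.216)&(Q[:,2]<.236)&(abs(Q[:,1])<.06)&(Q[:,0]>.02)&(Q[:,0]<.1); print('crossbar',np.percentile(Q[s,0],[5,50,95]),np.median(Q[s,2]))
  for a,b in((.095,.12),(.158,.171)):
   s=(Q[:,2]>a)&(Q[:,2]<b)&(abs(Q[:,1])<.09)&(abs(Q[:,1])>.06)&(Q[:,0]>-.05)&(Q[:,0]<.02); print('tongue tip',np.percentile(Q[s,0],[1,5,10]))
E
```

```text
wrist ledge_mid 1 0.02 145 z 0.1162 y [0.0683 0.069  0.0727 0.077  0.0782]
wrist ledge_mid 1 0.07 115 z 0.1163 y [0.0695 0.0701 0.0737 0.0774 0.0784]
wrist ledge_mid -1 0.02 70 z 0.1163 y [-0.0938 -0.0936 -0.0831 -0.0753 -0.0746]
wrist lip_mid 1 0.02 215 z 0.1292 y [0.0725 0.0733 0.0789 0.0854 0.0866]
wrist lip_mid 1 0.07 175 z 0.1292 y [0.073  0.0741 0.079  0.085  0.0862]
wrist lip_mid -1 0.02 137 z 0.1295 y [-0.0938 -0.0915 -0.0752 -0.0718 -0.071 ]
wrist ledge_top 1 0.02 180 z 0.1656 y [0.0687 0.0691 0.0731 0.0779 0.098 ]
wrist ledge_top 1 0.07 188 z 0.1656 y [0.0689 0.07   0.0739 0.0789 0.0803]
wrist ledge_top -1 0.02 119 z 0.1655 y [-0.0943 -0.0932 -0.0787 -0.0586 -0.0578]
wrist ledge_top -1 0.07 25 z 0.1661 y [-0.0584 -0.0582 -0.0577 -0.057  -0.057 ]
wrist lip_top 1 0.02 297 z 0.1788 y [0.072  0.0729 0.0803 0.0905 0.0949]
wrist lip_top 1 0.07 231 z 0.1786 y [0.0733 0.074  0.0793 0.0853 0.0873]
wrist lip_top -1 0.02 362 z 0.1787 y [-0.0935 -0.0838 -0.0705 -0.0637 -0.0622]
wrist lip_top -1 0.07 275 z 0.1788 y [-0.072  -0.0711 -0.0665 -0.0621 -0.0611]
crossbar [0.03810989 0.0424225
[... 620 characters left out ...]
0679 0.071  0.0932]
top ledge_top 1 0.07 53 z 0.1662 y [0.0643 0.0649 0.0681 0.0711 0.072 ]
top ledge_top -1 0.02 22 z 0.1678 y [-0.0985 -0.098  -0.0804 -0.0636 -0.0635]
top ledge_top -1 0.07 12 z 0.1676 y [-0.0638 -0.0638 -0.0631 -0.0624 -0.062 ]
top lip_top 1 0.02 49 z 0.179 y [0.0683 0.0698 0.0759 0.0851 0.0925]
top lip_top 1 0.07 91 z 0.1789 y [0.0676 0.0695 0.0748 0.0804 0.082 ]
top lip_top -1 0.02 54 z 0.1785 y [-0.098  -0.0896 -0.0741 -0.0683 -0.0667]
top lip_top -1 0.07 76 z 0.1793 y [-0.0768 -0.0758 -0.0716 -0.0671 -0.0665]
crossbar [0.04340429 0.05054478 0.05856674] 0.22756722591653827
tongue tip [-0.01779649 -0.01658358 -0.01590306]
tongue tip [-0.01802516 -0.01638212 -0.01487535]
```

Ledge height is z ≈ 0.1163 in both views. The wrist and top xy differ by about 5 mm, possibly because the arm was still settling. I'll retake the picture with the arm still.

```bash
cat > cmp.py <<'E'
from h import *
import sys
fn=sys.argv[1]
o=manip.get_obs(); print(o['clock'],o['position'],np.abs(o['joint_velocities']).max()); p,d=save('wrist',fn); 
W=wpts(d,o['position'],o['ee_rot']); T=pts('top',np.load('pics/top0_d.npy'))
def box(A,x0,x1,y0,y1,z0,z1):
    return (A[...,0]>x0)&(A[...,0]<x1)&(A[...,1]>y0)&(A[...,1]<y1)&(A[...,2]>z0)&(A[...,2]<z1)
for n,A in(('wrist',W),('top',T)):
    h=A[box(A,.45,.58,.2,.28,.047,.06)]; 
    if len(h)>5: r=cv2.minAreaRect(h[:,:2].astype(np.float32)); print(n,'handle',r)
    Q=torails(A); print(n,'crossbar',np.nanpercentile(Q[(Q[...,2]>.218)&(Q[...,2]<.236)&(abs(Q[...,1])<.06)&(Q[...,0]>.02)&(Q[...,0]<.1)][:,0],[3,50,97]))
    L=Q[(Q[...,2]>.173)&(Q[...,2]<.185)&(Q[...,0]>.065)&(Q[...,0]<.14)&(abs(Q[...,1])<.1)]
    print(n,'toplip y',np.percentile(L[L[:,1]>0][:,1],[2,50]),np.percentile(L[L[:,1]<0][:,1],[50,98]))
    c=A[box(A,.5,.75,-.1,.0,.025,.045)]; 
    if len(c)>5:print(n,'coins',np.median(c,0))
    c=A[box(A,.3,.46,-.1,.1,.03,.06)]; 
    if len(c)>5: print(n,'stapler',cv2.minAreaRect(c[:,:2].astype(np.float32)))
E
python3 cmp.py wrist2
```

```text
3.2 [ 0.48739859 -0.02531907  0.38722807] 0.027268847235758367
wrist handle ((0.5170570015907288, 0.23859386146068573), (0.011615993455052376, 0.06911946088075638), 76.92952728271484)
wrist crossbar [0.04310572 0.0478016  0.05915262]
wrist toplip y [0.07091964 0.07735432] [-0.06870856 -0.06301361]
wrist coins [ 0.66988975 -0.03811761  0.03429473]
wrist stapler ((0.38306817412376404, -0.04424548149108887), (0.11551756411790848, 0.03175436332821846), 81.0150375366211)
top handle ((0.5138558745384216, 0.23922371864318848), (0.010250505991280079, 0.06932829320430756), 76.18132781982422)
top crossbar [0.04328472 0.05073214 0.05902024]
top toplip y [0.06766284 0.07502227] [-0.07181903 -0.06652696]
top coins [ 0.67664872 -0.03787149  0.03109926]
top stapler ((0.37973567843437195, -0.0443212166428566), (0.11700396984815598, 0.03066849708557129), 80.50312042236328)
```

Still frames now agree to about 3 mm. Moving above the handle with the fingers at 30 mm.

```bash
python3 -m crank '[[[0.06,0.55,-0.4,0,0,0.59,60],[0.06,0.55,-0.5,0,0,0.59,40],[0.06,0.55,-0.5,0,0,0.59,30],[0.06,0.55,-0.5,0,0,0.59,30],[0.06,0.55,-0.5,0,0,0.59,30],[0.06,0.55,-0.5,0,0,0.59,30],[0.06,0.55,-0.5,0,0,0.59,30],[0.06,0.55,-0.5,0,0,0.59,30]]]'
python3 -m crank '[[[0,0,0,0,0,0,30],[0,0,0,0,0,0,30]]]'
python3 - <<'E'
from h import *
o=manip.get_obs(); R=Rr.from_quat(o['ee_rot']).as_matrix(); print(o['clock'],o['position'],np.degrees(np.arctan2(R[1,0],R[0,0])),R[:,2])
p,d=save('wrist','wrist3'); W=wpts(d,o['position'],o['ee_rot'])
m=(W[...,2]>.045)&(W[...,2]<.06)&(abs(W[...,0]-.515)<.06)&(abs(W[...,1]-.239)<.04)
h=W[m]; print(m.sum(),np.median(h[:,2]),cv2.minAreaRect(h[:,:2].astype(np.float32)))
E
```

```text
clock: 4.25
position: [0.515, 0.234, 0.1522]
ee_rot: [0.787, 0.618, 0.0, -0.0]
ft_force: [1.1, -0.1, 0.4]
grip_width: 0.348
clock: 4.5
position: [0.515, 0.2327, 0.1535]
ee_rot: [0.787, 0.617, 0.0, -0.0]
ft_force: [0.5, -0.5, 0.8]
grip_width: 0.354
4.5 [0.51498713 0.23265162 0.15350865] 76.15706235791073 [-3.97418339e-05  8.52338592e-05 -9.99999996e-01]
963 0.05138592719136724 ((0.5171698927879333, 0.23899196088314056), (0.00969866942614317, 0.06948971003293991), 76.2668228149414)
```

View pics/wrist3.png

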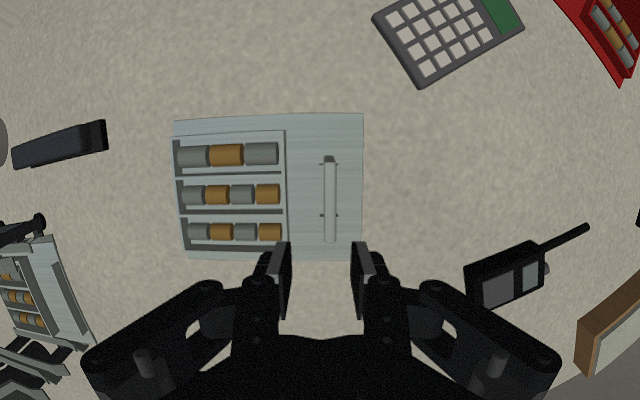

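The wrist view shows the handle plate upright at (330,200), with the fingers nearly straddling it. I'll correct by (+2, +6) mm, then descend and grip.

```bash
python3 -m crank '[[[0.02,0.05,-0.35,0,0,0,30],[0.01,0.05,-0.45,0,0,0,30],[0,0,-0.45,0,0,0,30],[0,0,-0.45,0,0,0,30],[0,0,-0.35,0,0,0,30],[0,0,-0.2,0,0,0,30],[0,0,0,0,0,0,30],[0,0,0,0,0,0,30]]]'
python3 -m crank '[[[0,0,0,0,0,0,0],[0,0,0,0,0,0,0],[0,0,0,0,0,0,0],[0,0,0,0,0,0,0],[0,0,0,0,0,0,0],[0,0,0,0,0,0,0]]]' 90
```

```text
clock: 5.55
position: [0.517, 0.2392, 0.0192]
ee_rot: [0.787, 0.617, 0.001, 0.0]
ft_force: [-0.3, 0.9, 0.3]
grip_width: 0.35
clock: 6.3
position: [0.5171, 0.2392, 0.0194]
ee_rot: [0.787, 0.617, 0.001, 0.0]
ft_force: [0.3, 0.0, 5.9]
grip_width: 0.103
```

```bash
python3 -m crank '[[[0,0,0.1,0,0,0,0],[0,0,0.2,0,0,0,0],[0,0,0.3,0,0,0,0],[0,0,0.4,0,0,0,0],[0,0,0.4,0,0,0,0],[0,0,0.4,0,0,0,0],[0,0,0.3,0,0,0,0],[0,0,0,0,0,0,0]]]'
python3 -m crank '[[[0.1,-0.3,0,0,0,0.2,0],[0.2,-0.5,0,0,0,0.2,0],[0.2,-0.5,0,0,0,0.2,0],[0.2,-0.5,0,0,0,0.2,0],[0.15,-0.5,0,0,0,0.2,0],[0.15,-0.35,0,0,0,0.2,0],[0.06,-0.2,0,0,0,0.08,0],[0,0,0,0,0,0,0]]]'
python3 -m crank '[[[0,0,0,0,0,0,0],[0,0,0,0,0,0,0]]]'
python3 - <<'E'
from h import *
o=manip.get_obs(); R=Rr.from_quat(o['ee_rot']).as_matrix(); print(o['clock'],o['position'],np.degrees(np.arctan2(R[1,0],R[0,0])),R[:,2],o['torque'])
save('wrist','wrist4'); save('top','top4'); save('scene','scene4')
E
```

```text
clock: 7.3
position: [0.5171, 0.2392, 0.146]
ee_rot: [0.787, 0.617, 0.001, 0.0]
ft_force: [0.5, 0.0, -2.6]
grip_width: 0.1
clock: 8.3
position: [0.5798, 0.0673, 0.1437]
ee_rot: [0.752, 0.659, -0.0, -0.0]
ft_force: [-0.5, 0.1, -2.6]
grip_width: 0.104
clock: 8.55
position: [0.5797, 0.0691, 0.1444]
ee_rot: [0.751, 0.66, 0.0, -0.0]
ft_force: [0.9, 0.8, -2.2]
grip_width: 0.1
8.55 [0.57969671 0.06906436 0.14438877] 82.65509184093709 [-1.52461029e-06  3.61494568e-04 -9.99999935e-01] [ 0.15443738 -0.04136918 -0.03189765]
```

View pics/wrist4.png

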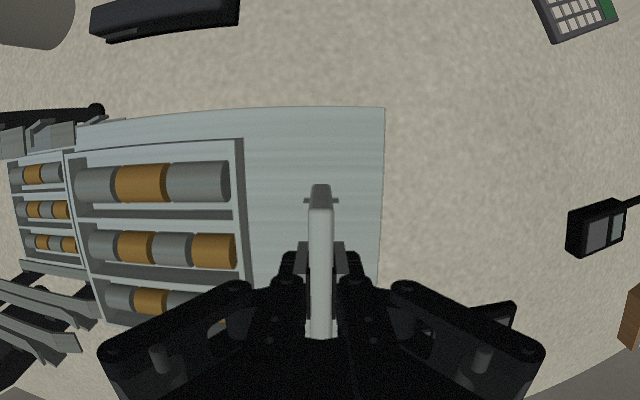

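View pics/top4.png

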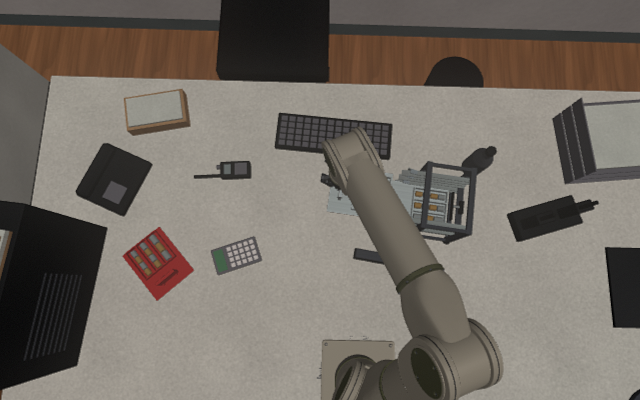

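View pics/scene4.png

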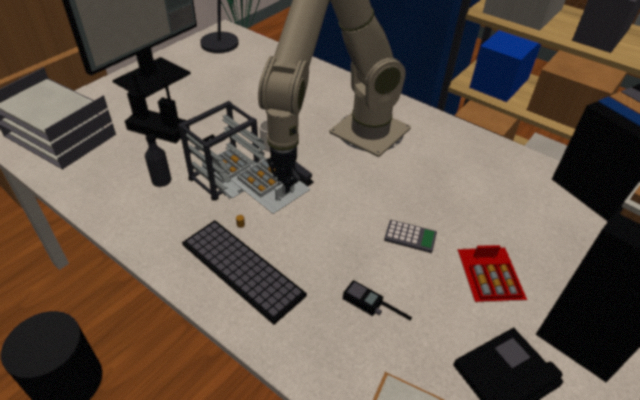

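The tray is held; the wrist view shows its sheet from (385,108) to about x=80 and the rails at (50,330). Next I fit the tray plane and edges against the rails in this view.

```bash
cat > fit.py <<'E'
from h import *
import sys
fn=sys.argv[1]; z0=float(sys.argv[2])
o=manip.get_obs(); p,d=(cv2.imread(f'pics/{fn}.png'),np.load(f'pics/{fn}_d.npy'))
W=wpts(d,o['position'],o['ee_rot']); Q=torails(W); print('tcp rail',torails(o['position'][None])[0]) if 0 else None
print('tcp in rail frame',torails(np.array(o['position'])))
# sheet points between bin and handle and front margin
m=np.zeros(d.shape,bool); m[115:240,250:375]=True
m&=(abs(Q[...,2]-z0)<.012)
A=Q[m]; c=np.linalg.lstsq(np.c_[A[:,:2]-A[:,:2].mean(0),np.ones(len(A))],A[:,2],rcond=None)[0]
print('sheet n',m.sum(),'slope x,y deg',np.degrees(c[:2]),'z',c[2], 'at',A[:,:2].mean(0))
# bin top
# sheet free edges: long edge (image top) and front edge
def fitline(P):
    vx,vy,x,y=cv2.fitLine(P.astype(np.float32),cv2.DIST_HUBER,0,.01,.01).ravel(); return (x,y),np.degrees(np.arctan(vy/vx)) if abs(vx)>abs(vy) else 90-np.degrees(np.arctan(vx/vy))
near=abs(Q[...,2]-z0)<.010
E=[]
for u in range(200,370,2):
    v=np.nonzero(near[80:200,u])[0]
    if len(v): E.append(Q[80+v[0],u])
E=np.array(E); pt,a=fitline(E[:,:2]); print('long edge (y=-75?) pt',pt,'angle',a)
E=[]
for v in range(120,280,2):
    u=np.nonzero(near[v,340:400])[0]
    if len(u): E.append(Q[v,340+u[-1]])
E=np.array(E); pt,a=fitline(E[:,:2]); print('front edge pt',pt,'angle',a)
h=W[(W[...,2]>z0+.04)&(W[...,2]<z0+.056)]
# rails
q=Q.reshape(-1,3); q=q[np.all(np.isfinite(q),1)]
for a,b in((.108,.121),(.1235,.135),(.158,.1715),(.173,.183)):
  for s in(1,-1):
    k=(q[:,2]>a)&(q[:,2]<b)&(q[:,0]>-.0)&(q[:,0]<.12)&(s*q[:,1]>.05)&(s*q[:,1]<.1)
    if k.sum()>20: print(a,s,k.sum(),'z',np.median(q[k,2]),'x',np.percentile(q[k,0],[2,98]).round(4),'y',np.percentile(q[k,1],[2,50,98]).round(4))
E
python3 fit.py wrist4 0.128
```

```text
tcp in rail frame [-0.1958542   0.00271263  0.1444134 ]
sheet n 14289 slope x,y deg [-0.20012765  0.13152464] z 0.12871428079614056 at [-0.18992742 -0.03634276]
long edge (y=-75?) pt (np.float32(-0.1731743), np.float32(-0.0715818)) angle -0.081684284
front edge pt (np.float32(-0.227488), np.float32(-0.022039596)) angle 89.98756
0.108 1 1109 z 0.1167718982084951 x [0.0007 0.1157] y [0.0671 0.074  0.0885]
0.108 -1 721 z 0.11659830696893912 x [0.0004 0.0463] y [-0.094  -0.0714 -0.0599]
0.1235 1 1079 z 0.12984565830428071 x [0.0026 0.1164] y [0.071  0.0793 0.0971]
0.1235 -1 346 z 0.12983275089849228 x [0.0004 0.0469] y [-0.0944 -0.0818 -0.0653]
0.158 1 1120 z 0.16615146334103792 x [0.0005 0.0871] y [0.067  0.0761 0.0872]
0.158 -1 138 z 0.16534557600825472 x [0.0001 0.0055] y [-0.0815 -0.0689 -0.06  ]
0.173 1 772 z 0.17894784598550367 x [0.0013 0.0728] y [0.0708 0.0818 0.0986]
```

```bash
python3 - <<'E'
from h import *
o=manip.get_obs(); d=np.load('pics/wrist4_d.npy'); Q=torails(wpts(d,o['position'],o['ee_rot'])); q=Q.reshape(-1,3); q=q[np.all(np.isfinite(q),1)]
for a,b,s,lo in((.113,.1205,1,.06),(.113,.1205,-1,.056),(.126,.134,1,.065),(.162,.170,1,.06),(.175,.183,1,.065)):
  X=[];Y=[]
  for x in np.arange(.004,.12,.006):
    k=(q[:,2]>a)&(q[:,2]<b)&(abs(q[:,0]-x)<.003)&(s*q[:,1]>lo)&(s*q[:,1]<.085)
    if k.sum()>8: X.append(x); Y.append(s*np.percentile(s*q[k,1],4))
  if len(X)>3:
    c=np.polyfit(X,Y,1); print(a,s,'angle',np.degrees(c[0]),'y0',c[1],np.round(Y,4)[:20])
E
```

```text
0.113 1 angle 0.2497271552960367 y0 0.0671829517086373 [0.0674 0.0672 0.0676 0.0671 0.0671 0.0674 0.0671 0.0672 0.0673 0.0673
 0.0676 0.0678 0.0673 0.0676 0.068  0.0679 0.0672 0.0678 0.0675 0.0677]
0.113 -1 angle -22.415031830186024 y0 -0.05438634920446858 [-0.0604 -0.0607 -0.0602 -0.0602 -0.0599 -0.0597 -0.0821]
0.126 1 angle 0.32703309920927 y0 0.07097280385611535 [0.0714 0.0708 0.0706 0.0712 0.0714 0.071  0.0713 0.0713 0.0714 0.0711
 0.0716 0.0712 0.0714 0.0716 0.0717 0.0718 0.0716 0.0716 0.0713]
0.162 1 angle 0.5110704240889593 y0 0.06702844354968696 [0.0671 0.0674 0.0671 0.0672 0.0672 0.0675 0.0673 0.0672 0.0677 0.0675
 0.0674 0.067  0.068  0.0675 0.0685]
0.175 1 angle 2.5733392734250677 y0 0.06960029488765956 [0.0712 0.0705 0.0706 0.0711 0.071  0.071  0.0709 0.0712 0.0713 0.0708
 0.0712 0.0774]
```

Alignment is within about 0.5 mm and 0.3°. I'll lower 5 mm and start in gently.

```bash
python3 -m crank '[[[0,0,-0.085,0,0,0.05,0],[0,0,0,0,0,0,0],[-0.016,-0.13,0,0,0,0,0],[-0.016,-0.13,0,0,0,0,0],[-0.016,-0.13,0,0,0,0,0],[-0.016,-0.13,0,0,0,0,0],[-0.016,-0.13,0,0,0,0,0],[0,0,0,0,0,0,0]]]'
python3 -m crank '[[[-0.016,-0.13,0,0,0,0,0],[-0.016,-0.13,0,0,0,0,0],[-0.016,-0.13,0,0,0,0,0],[0,0,0,0,0,0,0]]]'
python3 - <<'E'
from h import *
save('wrist','wrist5')
E
python3 fit.py wrist5 0.1235
```

```text
clock: 9.7
position: [0.5752, 0.0278, 0.1392]
ee_rot: [0.75, 0.661, -0.0, 0.0]
ft_force: [0.5, 0.0, -2.7]
grip_width: 0.104
clock: 10.2
position: [0.5723, 0.0044, 0.1392]
ee_rot: [0.75, 0.661, -0.0, 0.0]
ft_force: [0.1, 0.2, -2.4]
grip_width: 0.105
tcp in rail frame [-0.13204783  0.00327145  0.13925188]
sheet n 14289 slope x,y deg [-0.23995939  0.13329126] z 0.12357815568461453 at [-0.12598613 -0.03579021]
long edge (y=-75?) pt (np.float32(-0.10939449), np.float32(-0.07095891)) angle 0.10640334
front edge pt (np.float32(-0.16364054), np.float32(-0.021582656)) angle 90.098015
0.108 1 725 z 0.11663104004147257 x [0.0478 0.1179] y [0.0669 0.0726 0.0805]
0.108 -1 425 z 0.11653721322400376 x [0.0003 0.045 ] y [-0.0945 -0.0784 -0.0715]
0.1235 1 1442 z 0.12974223005781235 x [0.0033 0.1163] y [0.0573 0.0764 0.0904]
0.1235 -1 384 z 0.12608477089215264 x [0.0002 0.0447] y [-0.0945 -0.0773 -0.0502]
0.158 1 1612 z 0.16606981991106284 x [0.0143 0.1165] y [0.0668 0.0747 0.0834]
0.158 -1 1686 z 0.16604440900290918 x [0.0004 0.0539] y [-0.0937 -0.0714 -0.06  ]
0.173 1 1544 z 0.17896228837145325 x [0.0036 0.1159] y [0.0707 0.0783 0.0969]
0.173 -1 672 z 0.17914758858633295 x [0.0007 0.044 ] y [-0.0885 -0.0733 -0.064 ]
```

View pics/wrist5.png

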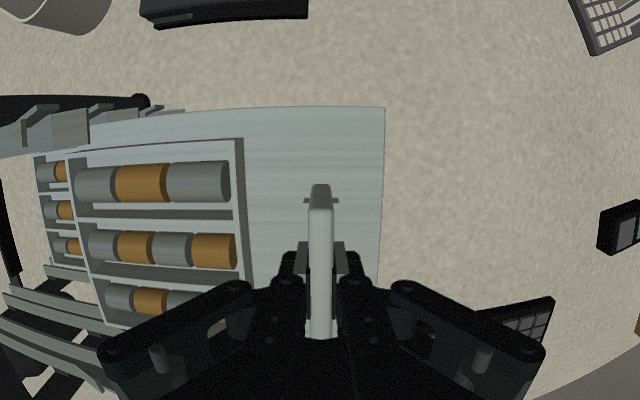

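The tray is 26 mm inside the mouth with no contact force. The wrist view shows it between the rails at (100,130) and (60,300). Continuing.

```bash
python3 -m crank '[[[-0.017,-0.13,0,0,0,0,0],[-0.017,-0.13,0,0,0,0,0],[-0.017,-0.13,0,0,0,0,0],[-0.017,-0.13,0,0,0,0,0],[-0.017,-0.13,0,0,0,0,0]]]'
python3 -m crank '[[[-0.017,-0.13,0,0,0,0,0],[-0.017,-0.13,0,0,0,0,0],[-0.017,-0.13,0,0,0,0,0],[0,0,0,0,0,0,0]]]'
python3 - <<'E'
from h import *
save('wrist','wrist6')
E
python3 fit.py wrist6 0.1235
```

```text
clock: 10.88
position: [0.5672, -0.0342, 0.1392]
ee_rot: [0.75, 0.661, 0.0, -0.0]
ft_force: [-0.0, 0.3, -3.4]
grip_width: 0.101
clock: 11.38
position: [0.5641, -0.0579, 0.1392]
ee_rot: [0.75, 0.661, -0.0, 0.0]
ft_force: [-0.8, -0.4, -3.2]
grip_width: 0.102
tcp in rail frame [-0.06924325  0.00309034  0.13924113]
sheet n 14298 slope x,y deg [-0.21146965  0.17261105] z 0.123569978981728 at [-0.06317747 -0.03598589]
long edge (y=-75?) pt (np.float32(-0.048089493), np.float32(-0.07123133)) angle -0.0124822585
front edge pt (np.float32(-0.10084942), np.float32(-0.021751527)) angle 90.191376
0.108 1 116 z 0.11671220561968418 x [0.1103 0.1198] y [0.0671 0.0725 0.0799]
0.108 -1 29 z 0.11795201390427008 x [0.0428 0.0445] y [-0.0952 -0.0942 -0.0921]
0.1235 1 864 z 0.12972364843756923 x [0.0012 0.1184] y [0.0556 0.0711 0.084 ]
0.1235 -1 524 z 0.12490487087525959 x [0.0012 0.0816] y [-0.0946 -0.0563 -0.0501]
0.158 1 753 z 0.16608168907358206 x [0.0776 0.1191] y [0.0669 0.0744 0.0823]
0.158 -1 2987 z 0.1659975789532884 x [0.0005 0.1084] y [-0.0934 -0.0667 -0.0597]
0.173 1 685 z 0.17890043603242844 x [0.0613 0.1047] y [0.0707 0.0761 0.0847]
0.173 -1 4149 z 0.17913173176586883 x [0.0031 0.0962] y [-0.0926 -0.0723 -0.0638]
```

View pics/wrist6.png

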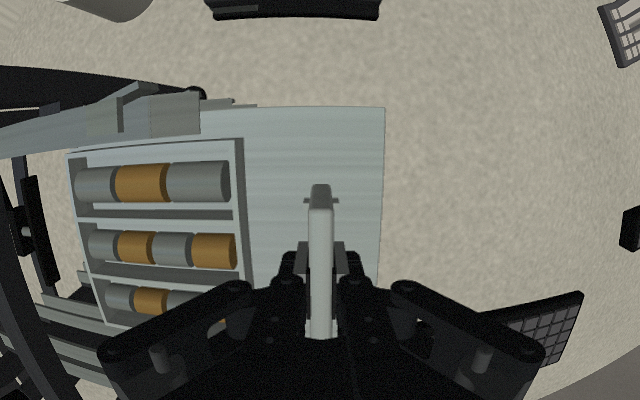

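The rear edge is at 89 mm, with no resistance. The black buffer bar is visible at (40,230). I'll go 28 mm further, then lower onto the ledges.

```bash
python3 -m crank '[[[-0.017,-0.13,0,0,0,0,0],[-0.017,-0.13,0,0,0,0,0],[-0.017,-0.13,0,0,0,0,0],[-0.01,-0.08,0,0,0,0,0],[0,0,0,0,0,0,0]]]'
python3 -m crank '[[[0,0,-0.02,0,0,0,0],[0,0,-0.015,0,0,0,0],[0,0,0,0,0,0,0]]]'
python3 -m crank '[[[0,0,-0.01,0,0,0,0],[0,0,0,0,0,0,0]]]'
```

```text
clock: 12.05
position: [0.5605, -0.0857, 0.1392]
ee_rot: [0.75, 0.661, -0.0, -0.0]
ft_force: [-0.5, 0.1, -3.0]
grip_width: 0.101
clock: 12.42
position: [0.5605, -0.0849, 0.1371]
ee_rot: [0.75, 0.662, 0.0, -0.0]
ft_force: [0.2, -0.5, -3.5]
grip_width: 0.105
clock: 12.68
position: [0.5606, -0.085, 0.1366]
ee_rot: [0.75, 0.661, 0.0, -0.0]
ft_force: [-1.0, -0.1, -1.0]
grip_width: 0.101
```

Contact on the ledges: Fz went from -3 to -1 N. Releasing by a small opening, then lifting off.

```bash
python3 -m crank '[[[0,0,-0.005,0,0,0,0],[0,0,0,0,0,0,24],[0,0,0,0,0,0,24],[0,0,0,0,0,0,24],[0,0,0,0,0,0,24],[0,0,0,0,0,0,24]]]'
python3 -m crank '[[[0,0,0.2,0,0,0,24],[0,0,0.4,0,0,0,24],[0,0,0.4,0,0,0,24],[0,0.1,0.4,0,0,0,24],[0,0.3,0.4,0,0,0,24],[0,0.3,0.2,0,0,0,10],[0,0,0,0,0,0,0],[0,0,0,0,0,0,0]]]'
python3 - <<'E'
from h import *
o=manip.get_obs(); print(o['position']); p,d=save('wrist','wrist7'); W=wpts(d,o['position'],o['ee_rot'])
Q=torails(W); z0=.1167+.052
m=(abs(Q[...,2]-z0)<.007)&(abs(Q[...,1]-.0035)<.04)&(Q[...,0]<0)&(Q[...,0]>-.09)
h=Q[m]; print(m.sum(),np.median(h[:,2]),cv2.minAreaRect(h[:,:2].astype(np.float32)))
m=(abs(Q[...,2]-.1207)<.005)&(abs(Q[...,1])<.07)&(Q[...,0]<-.0)&(Q[...,0]>-.12); s=Q[m]
c=np.linalg.lstsq(np.c_[s[:,:2],np.ones(len(s))],s[:,2],rcond=None)[0]; print('sheet',m.sum(),np.degrees(c[:2]),np.median(s[:,2]),s[:,0].min())
E
```

```text
clock: 13.42
position: [0.5605, -0.0852, 0.1362]
ee_rot: [0.75, 0.661, 0.0, -0.0]
ft_force: [0.0, 0.5, -0.1]
grip_width: 0.281
clock: 14.42
position: [0.5602, -0.0439, 0.2553]
ee_rot: [0.75, 0.661, -0.001, -0.0]
ft_force: [0.7, -1.0, 0.0]
grip_width: -0.001
[ 0.56018682 -0.04387182  0.25533614]
1118 0.16838023811766148 ((-0.040166035294532776, 0.0033787526190280914), (0.01093753520399332, 0.06959535926580429), 1.0219945907592773)
sheet 9021 [0.14795352 0.02174201] 0.12067537782363394 -0.07364350206686225
```

View pics/wrist7.png

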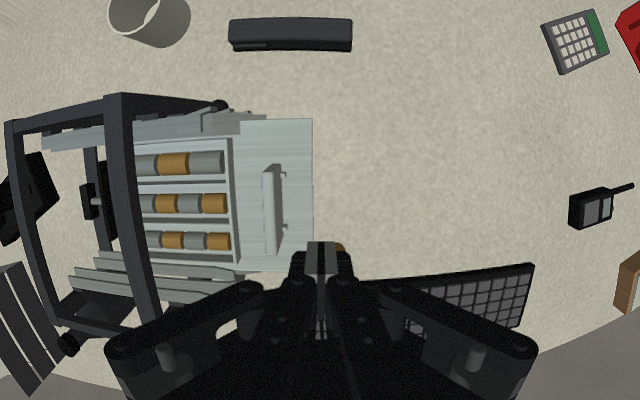

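The tray rests level on the middle ledges: sheet top 0.1207, rear edge at 117 mm, handle plate at (272,208) in view. Now a quarter turn with the fingers shut, then down in front of the plate.

```bash
python3 -m crank '[[[0,0,0,0,0,-1,0],[0,0,0,0,0,-1,0],[0,0,0,0,0,-1,0],[0,0,0,0,0,-1,0],[0,0,0,0,0,-1,0],[0,0,0,0,0,-1,0],[0,0,0,0,0,-1,0],[0,0,0,0,0,-1,0]]]'
python3 -m crank '[[[0,0,0,0,0,-1,0],[0,0,0,0,0,-1,0],[0,0,0,0,0,-1,0],[0,0,0,0,0,-1,0],[0,0,0,0,0,-1,0],[0,0,0,0,0,-1,0],[0,0,0,0,0,-1,0],[0,0,0,0,0,-1,0]]]'
python3 -m crank '[[[0.04,-0.06,0,0,0,-1,0],[0.04,-0.06,0,0,0,-1,0],[0,0,0,0,0,0,0],[0,0,0,0,0,0,0]]]'
python3 - <<'E'
from h import *
o=manip.get_obs(); R=Rr.from_quat(o['ee_rot']).as_matrix(); print(o['position'],np.degrees(np.arctan2(R[1,0],R[0,0])),torails(np.array(o['position']))); p,d=save('wrist','wrist8'); W=wpts(d,o['position'],o['ee_rot'])
Q=torails(W); z0=.1167+.052
m=(abs(Q[...,2]-z0)<.007)&(abs(Q[...,1]-.0035)<.04)&(Q[...,0]<0)&(Q[...,0]>-.09)
h=Q[m]; print(m.sum(),np.median(h[:,2]),cv2.minAreaRect(h[:,:2].astype(np.float32)))
E
```

```text
clock: 15.48
position: [0.5602, -0.0442, 0.2553]
ee_rot: [0.932, 0.363, -0.001, -0.0]
ft_force: [-0.3, 0.5, -0.0]
grip_width: 0.001
clock: 16.48
position: [0.5602, -0.0441, 0.2552]
ee_rot: [1.0, 0.023, -0.001, -0.0]
ft_force: [-0.7, 1.3, -0.9]
grip_width: 0.001
clock: 16.98
position: [0.5651, -0.0506, 0.2558]
ee_rot: [0.998, -0.062, -0.0, -0.0]
ft_force: [-0.3, 0.5, 0.3]
grip_width: 0.002
[ 0.56509488 -0.05059471  0.25576364] -7.095694841884212 [-0.07591906  0.00316468  0.25576364]
639 0.16813435170084118 ((-0.041098374873399734, 0.0038738492876291275), (0.06901422142982483, 0.010135258547961712), 89.97531127929688)
```

View pics/wrist8.png

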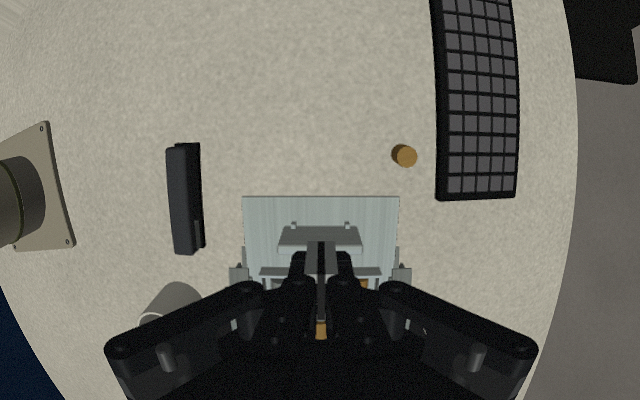

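```bash
python3 - <<'E'
from h import *
d=np.load('pics/wrist8_d.npy'); W=wpts(d,np.zeros(3),[0,0,0,1])
for u,v in((112,345),(125,350),(250,287),(535,345),(520,350),(393,287),(290,265),(350,265),(320,240),(320,330)): print(u,v,d[v,u],W[v,u].round(4))
m=np.isfinite(W[...,2])&(W[...,2]<.01)&(W[...,2]>-.14)&(abs(W[...,1])<.06)&(abs(W[...,0])<.12)
for z in np.arange(-.14,.01,.01):
  k=m&(abs(W[...,2]-z)<.005)
  if k.any(): print(z.round(3),k.sum(),W[k].min(0)[:2].round(4),W[k].max(0)[:2].round(4))
E
```

```text
112 345 0.066990286 [-0.0576 -0.011  -0.0883]
125 350 0.06645336 [-0.0524 -0.0109 -0.0889]
250 287 0.102471 [-0.0233 -0.0121 -0.0512]
535 345 0.066062376 [ 0.0612 -0.0115 -0.0892]
520 350 0.06735709 [ 0.0568 -0.0099 -0.0883]
393 287 0.10152904 [ 0.0259 -0.0126 -0.052 ]
290 265 0.13286842 [-0.0123 -0.0059 -0.0213]
350 265 0.13433112 [ 0.014  -0.0052 -0.02  ]
320 240 0.25598958 [0.0006 0.0304 0.0963]
320 330 0.30433866 [0.0006 0.1409 0.1156]
-0.1 6726 [-0.0519 -0.0203] [0.0544 0.0023]
-0.09 11928 [-0.0608 -0.0195] [0.0629 0.0097]
-0.08 7649 [-0.0596 -0.0174] [0.0628 0.0083]
-0.07 6079 [-0.0519 -0.0171] [0.0558 0.0092]
-0.06 4527 [-0.0437 -0.0159] [0.0464 0.0099]
-0.05 3331 [-0.0369 -0.0135] [0.0388 0.0128]
-0.04 1150 [-0.0275 -0.0133] [0.0297 0.0133]
-0.03 527 [-0.0124 -0.0109] [ 0.015  -0.0051]
-0.02 575 [-0.0126 -0.0108] [ 0.0149 -0.0051]
-0.01 465 [-0.0126 -0.0107] [ 0.0145 -0.0052]
0.0 37 [-0.005  -0.0104] [ 0.0075 -0.0095]
```

Shut linkage is at most ±61 mm, at 80 to 90 mm above the TCP, so it stays above the top rails' lips. Descending in front of the plate.

```bash
python3 -m crank '[[[0,0,-0.3,0,0,0,0],[0,0,-0.4,0,0,0,0],[0,0,-0.4,0,0,0,0],[0,0,-0.4,0,0,0,0],[0,0,-0.35,0,0,0,0],[0,0,-0.17,0,0,0,0],[0,0,0,0,0,0,0]]]' 40
python3 -m crank '[[[-0.009,-0.07,0,0,0,0,0],[-0.009,-0.07,0,0,0,0,0],[-0.009,-0.07,0,0,0,0,0],[-0.004,-0.035,0,0,0,0,0],[-0.004,-0.035,0,0,0,0,0]]]'
```

```text
clock: 17.9
position: [0.5648, -0.0503, 0.1342]
ee_rot: [0.998, -0.062, -0.001, -0.0]
ft_force: [0.0, -0.1, 0.0]
grip_width: -0.003
clock: 18.52
position: [0.5632, -0.0673, 0.1351]
ee_rot: [0.998, -0.063, 0.0, -0.0]
ft_force: [0.6, 0.3, -0.2]
grip_width: 0.001
```

```bash
python3 -m crank '[[[-0.004,-0.035,0,0,0,0,0],[-0.004,-0.035,0,0,0,0,0],[-0.004,-0.035,0,0,0,0,0]]]'
python3 -m crank '[[[-0.004,-0.035,0,0,0,0,0],[-0.004,-0.035,0,0,0,0,0],[-0.004,-0.035,0,0,0,0,0]]]'
python3 -m crank '[[[-0.004,-0.035,0,0,0,0,0],[-0.004,-0.035,0,0,0,0,0]]]'
```

```text
clock: 18.9
position: [0.5626, -0.0731, 0.1351]
ee_rot: [0.998, -0.062, 0.0, -0.0]
ft_force: [-0.1, 2.5, 0.3]
grip_width: 0.003
clock: 19.27
position: [0.5618, -0.0799, 0.1351]
ee_rot: [0.998, -0.063, 0.0, -0.0]
ft_force: [0.0, 1.4, 0.1]
grip_width: 0.003
clock: 19.52
position: [0.5613, -0.0841, 0.1351]
ee_rot: [0.998, -0.063, 0.0, 0.0]
ft_force: [0.6, 1.3, 0.2]
grip_width: 0.001
```

The tray slides with about 1.5 to 2 N, rear edge at about 131 mm. Now feeling for the buffer in 1 mm steps.

```bash
for i in 1; do
python3 -m crank '[[[-0.002,-0.0165,0,0,0,0,0]]]' | sed -n '2p;4p'
python3 -m crank '[[[-0.002,-0.0165,0,0,0,0,0]]]'| sed -n '2p;4p'
python3 -m crank '[[[-0.002,-0.0165,0,0,0,0,0]]]'| sed -n '2p;4p'
python3 -m crank '[[[-0.002,-0.0165,0,0,0,0,0]]]'| sed -n '2p;4p'
python3 -m crank '[[[-0.002,-0.0165,0,0,0,0,0]]]'| sed -n '2p;4p'
done
```

```text
position: [0.5612, -0.0851, 0.1351]
ft_force: [0.4, 1.8, 0.6]
position: [0.5611, -0.0859, 0.1351]
ft_force: [0.3, 2.0, 0.6]
position: [0.561, -0.0869, 0.135]
ft_force: [0.9, 2.5, 0.5]
position: [0.5608, -0.0879, 0.135]
ft_force: [0.1, 1.9, 1.0]
position: [0.5607, -0.089, 0.135]
ft_force: [0.1, 3.3, 0.5]
```

```bash

python3 -m crank '[[[-0.002,-0.0165,0,0,0,0,0]]]' | sed -n '2p;4p'
python3 -m crank '[[[-0.002,-0.0165,0,0,0,0,0]]]'| sed -n '2p;4p'
python3 -m crank '[[[-0.002,-0.0165,0,0,0,0,0]]]'| sed -n '2p;4p'
python3 -m crank '[[[-0.002,-0.0165,0,0,0,0,0]]]'| sed -n '2p;4p'
```

```text
position: [0.5606, -0.09, 0.1351]
ft_force: [0.3, 2.6, 1.4]
position: [0.5605, -0.091, 0.135]
ft_force: [0.3, 1.8, 1.7]
position: [0.5604, -0.0919, 0.1351]
ft_force: [-0.1, 2.0, 0.3]
position: [0.5603, -0.093, 0.1351]
ft_force: [0.4, 2.2, 1.0]
```

```bash

python3 -m crank '[[[-0.002,-0.0165,0,0,0,0,0]]]' | sed -n '2p;4p'
python3 -m crank '[[[-0.002,-0.0165,0,0,0,0,0]]]'| sed -n '2p;4p'
python3 -m crank '[[[-0.002,-0.0165,0,0,0,0,0]]]'| sed -n '2p;4p'
python3 -m crank '[[[-0.002,-0.0165,0,0,0,0,0]]]'| sed -n '2p;4p'
python3 -m crank '[[[-0.002,-0.0165,0,0,0,0,0]]]'| sed -n '2p;4p'
```

```text
position: [0.5601, -0.0939, 0.1351]
ft_force: [0.1, 2.3, 0.1]
position: [0.56, -0.0949, 0.1351]
ft_force: [0.8, 1.7, 0.5]
position: [0.5599, -0.0959, 0.135]
ft_force: [-0.3, 1.1, 0.3]
position: [0.5597, -0.0969, 0.135]
ft_force: [0.1, 2.1, 1.2]
position: [0.5596, -0.0979, 0.1351]
ft_force: [-0.1, 2.4, 0.9]
```

```bash

python3 -m crank '[[[-0.002,-0.0165,0,0,0,0,0]]]' | sed -n '2p;4p'
python3 -m crank '[[[-0.002,-0.0165,0,0,0,0,0]]]'| sed -n '2p;4p'
python3 -m crank '[[[-0.002,-0.0165,0,0,0,0,0]]]'| sed -n '2p;4p'
python3 -m crank '[[[-0.002,-0.0165,0,0,0,0,0]]]'| sed -n '2p;4p'
python3 -m crank '[[[-0.002,-0.0165,0,0,0,0,0]]]'| sed -n '2p;4p'
```

```text
position: [0.5595, -0.0989, 0.1351]
ft_force: [-0.8, 1.8, 1.0]
position: [0.5594, -0.0999, 0.135]
ft_force: [0.2, 3.0, 0.5]
position: [0.5593, -0.1008, 0.1351]
ft_force: [0.6, 3.1, 0.8]
position: [0.5591, -0.1018, 0.135]
ft_force: [0.1, 2.3, 1.0]
position: [0.559, -0.1029, 0.135]
ft_force: [0.3, 2.0, 0.9]
```

```bash

python3 -m crank '[[[-0.002,-0.0165,0,0,0,0,0]]]' | sed -n '2p;4p'
python3 -m crank '[[[-0.002,-0.0165,0,0,0,0,0]]]'| sed -n '2p;4p'
python3 -m crank '[[[-0.002,-0.0165,0,0,0,0,0]]]'| sed -n '2p;4p'
python3 -m crank '[[[-0.002,-0.0165,0,0,0,0,0]]]'| sed -n '2p;4p'
python3 -m crank '[[[-0.002,-0.0165,0,0,0,0,0]]]'| sed -n '2p;4p'
```

```text
position: [0.5589, -0.1038, 0.135]
ft_force: [0.5, 2.1, 2.0]
position: [0.5588, -0.1048, 0.135]
ft_force: [0.0, 2.4, 1.6]
position: [0.5587, -0.1054, 0.1351]
ft_force: [0.2, 5.1, 1.8]
position: [0.5587, -0.1054, 0.1351]
ft_force: [1.6, 7.3, 2.0]
position: [0.5587, -0.1054, 0.1352]
ft_force: [1.1, 11.2, 2.1]
```

Contact: the TCP stalls at y = -0.1054 while the force climbs to 11 N. Now pressing about 8 mm, to y ≈ -0.1133.

```bash

python3 -m crank '[[[-0.002,-0.0165,0,0,0,0,0]]]' | sed -n '2p;4p'
python3 -m crank '[[[-0.002,-0.0165,0,0,0,0,0]]]'| sed -n '2p;4p'
python3 -m crank '[[[-0.002,-0.0165,0,0,0,0,0]]]'| sed -n '2p;4p'
python3 -m crank '[[[-0.002,-0.0165,0,0,0,0,0]]]'| sed -n '2p;4p'
```

```text
position: [0.5587, -0.1055, 0.1352]
ft_force: [1.5, 12.8, 1.6]
position: [0.5587, -0.1062, 0.1352]
ft_force: [0.9, 12.5, 1.2]
position: [0.5586, -0.1071, 0.1352]
ft_force: [0.2, 12.3, 2.6]
position: [0.5585, -0.1081, 0.1352]
ft_force: [1.5, 13.6, 2.1]
```

```bash

python3 -m crank '[[[-0.002,-0.0165,0,0,0,0,0]]]' | sed -n '2p;4p'
python3 -m crank '[[[-0.002,-0.0165,0,0,0,0,0]]]'| sed -n '2p;4p'
python3 -m crank '[[[-0.002,-0.0165,0,0,0,0,0]]]'| sed -n '2p;4p'
python3 -m crank '[[[-0.002,-0.0165,0,0,0,0,0]]]'| sed -n '2p;4p'
python3 -m crank '[[[-0.002,-0.0165,0,0,0,0,0]]]'| sed -n '2p;4p'
```

```text
position: [0.5583, -0.1091, 0.1352]
ft_force: [0.6, 13.0, 2.4]
position: [0.5582, -0.11, 0.1352]
ft_force: [1.7, 12.8, 1.4]
position: [0.5581, -0.111, 0.1352]
ft_force: [1.0, 12.8, 2.0]
position: [0.558, -0.1121, 0.1352]
ft_force: [1.8, 12.7, 2.2]
position: [0.5579, -0.113, 0.1352]
ft_force: [1.2, 13.1, 2.9]
```

```bash
python3 - <<'E'
from h import *
print(manip.get_obs()['position'],manip.get_obs()['clock'])
E
```

```text
[ 0.55785575 -0.11300697  0.13518669] 23.65
```

Pressed in 7.6 mm, with a steady 13 N. Backing off, rising, and checking.

```bash
python3 -m crank '[[[0.01,0.1,0,0,0,0,0],[0.02,0.15,0,0,0,0,0],[0.02,0.2,0,0,0,0,0],[0,0,0.3,0,0,0,0],[0,0,0.5,0,0,0,0],[0,0.2,0.5,0,0,0,0],[0,0.3,0.5,0,0,0,0],[0,0.4,0.4,0,0,0,0]]]'
python3 -m crank '[[[-0.3,0.6,0,0,0,0,0],[-0.3,0.6,0.1,0,0,0,0],[-0.3,0.3,0,0,0,0,0],[0,0,0,0,0,0,0],[0,0,0,0,0,0,0],[0,0,0,0,0,0,0]]]'
python3 - <<'E'
from h import *
o=manip.get_obs(); print(o['clock'],o['position']); p,d=save('wrist','wrist9'); save('scene','scene9'); save('top','top9')
Q=torails(wpts(d,o['position'],o['ee_rot']))
m=(abs(Q[...,2]-.1687)<.007)&(abs(Q[...,1]-.0035)<.04)&(Q[...,0]<.03)&(Q[...,0]>-.09)
h=Q[m]; print('handle',m.sum(),np.median(h[:,2]),cv2.minAreaRect(h[:,:2].astype(np.float32)))
E
```

```text
clock: 24.65
position: [0.5606, -0.0359, 0.2698]
ee_rot: [0.998, -0.063, 0.001, 0.0]
ft_force: [-0.4, 0.9, 0.2]
grip_width: 0.004
clock: 25.4
position: [0.5068, 0.0533, 0.2732]
ee_rot: [0.998, -0.063, 0.0, -0.0]
ft_force: [-0.4, -0.2, 0.9]
grip_width: -0.002
25.4 [0.5068392  0.05331375 0.27317742]
handle 0 nan ((0.0, 0.0), (0.0, 0.0), 0.0)
  return _methods._mean(a, axis=axis, dtype=dtype,
  ret = ret.dtype.type(ret / rcount)
```

View pics/wrist9.png

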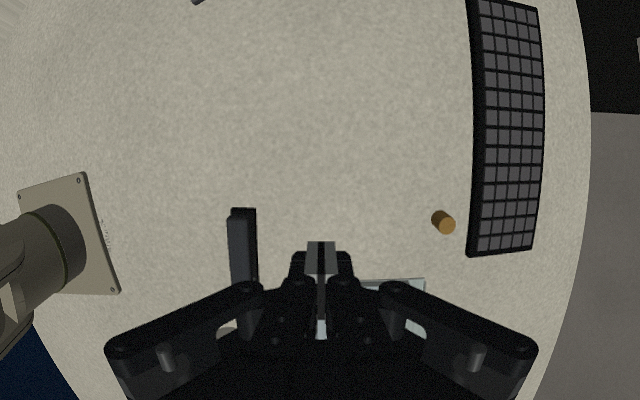

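View pics/scene9.png

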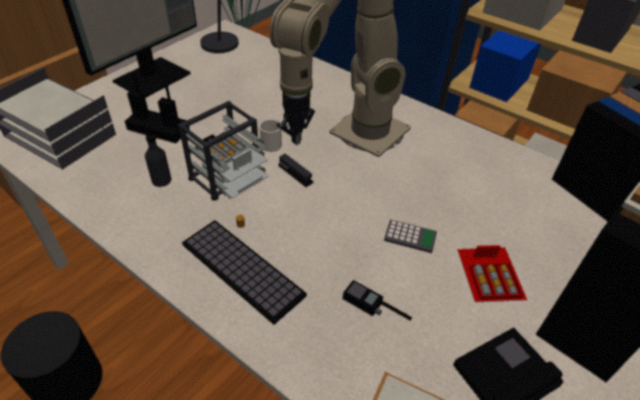

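View pics/top9.png

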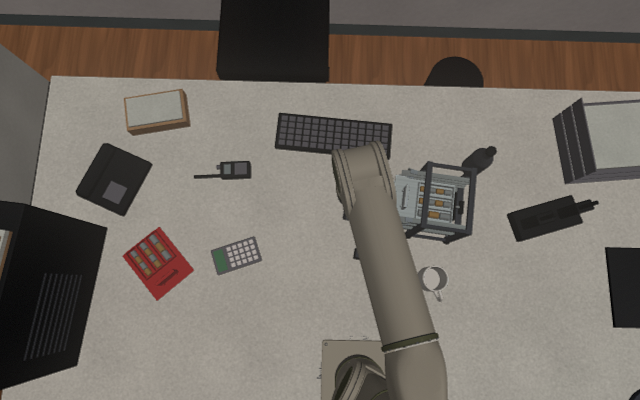

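Scene and top views show the tray in the rack, handle at top-view (404,192), with the desk items where they were. Next I compare the buffer bar, the lower tray and the desk before and after in the top view.

```bash
python3 - <<'E'
from h import *
for f in('top0','top9'):
  p=cv2.imread(f'pics/{f}.png'); d=np.load(f'pics/{f}_d.npy'); Q=torails(pts('top',d)); z=Q[...,2]
  def b(x0,x1,y,z0,z1): return (Q[...,0]>x0)&(Q[...,0]<x1)&(abs(Q[...,1])<y)&(z>z0)&(z<z1)
  m=b(.11,.19,.035,.10,.15)&(p.mean(-1)<55); q=Q[m]; print(f,'buffer bar',m.sum(), np.histogram(q[:,0],np.arange(.11,.19,.004))[0])
  m=b(-.08,.05,.04,.158,.178); q=Q[m]
  if m.sum()>5: print('handle',m.sum(),np.median(q,0))
  m=b(-.12,.1,.055,.035,.08); q=Q[m]; print('low tray front x',np.percentile(q[:,0],[1,3,10]),np.median(q[:,2]))
  m=b(-.08,.06,.055,.112,.128); q=Q[m]
  if m.sum()>20: print('sheet',m.sum(),np.median(q[:,2]),np.percentile(q[:,0],[1,3]))
a,c=[cv2.imread(f'pics/{f}.png') for f in('top0','top9')]
df=(cv2.absdiff(a,c).max(-1)>40).astype(np.uint8); df=cv2.morphologyEx(df,cv2.MORPH_OPEN,np.ones((2,2)))
n,_,st,_=cv2.connectedComponentsWithStats(df); print([s.tolist() for s in st[1:] if s[4]>12])
x=np.vstack([i[145:250,375:495] for i in(a,c)]); cv2.imwrite('pics/cmp.png',cv2.resize(np.hstack([a[145:250,375:495],c[145:250,375:495]]),None,fx=3.3,fy=3.3,interpolation=cv2.INTER_CUBIC))
E
```

```text
top0 buffer bar 132 [ 0  0  0  0  0  0  0  0  0  0 34 12  0  0  0  9 16 29 21]
low tray front x [-0.02886721 -0.02790238 -0.01982505] 0.05128165380870961
top9 buffer bar 128 [ 0  0  0  0  0  0  0  0  0  0  0  0 24 28  2  5 11 30 21]
handle 87 [0.00244859 0.00037208 0.16775638]Traceback (most recent call last):
  File "<stdin>", line 8, in <module>
    return _quantile_unchecked(
        a, q, axis, out, overwrite_input, method, keepdims, weights)
    return _ureduce(a,
                    func=_quantile_ureduce_func,
    ...<5 lines>...
                    overwrite_input=overwrite_input,
                    method=method)
    r = func(a, **kwargs)
    result = _quantile(arr,
                       quantiles=q,
    ...<2 lines>...
                       out=out,
                       weights=wgt)
    slices_having_nans = np.isnan(arr[-1, ...])
                                  ~~~^^^^^^^^^
IndexError: index -1 is out of bounds for axis 0 with size 0
```

Buffer bar moved from about 152 to 160 mm, so roughly 8 mm in. The upper tray hides the lower one from above, so I check it and the other items in the scene view.

```bash
python3 - <<'E'
from h import *
a,c=[cv2.imread(f'pics/{f}.png') for f in('scene0','scene9')]
cv2.imwrite('pics/cmp.png',cv2.resize(np.hstack([a[95:205,170:290],c[95:205,170:290]]),None,fx=3.3,fy=3.3,interpolation=cv2.INTER_CUBIC))
for f,g in(('scene0','scene9'),('top0','top9')):
  a,c=[cv2.imread(f'pics/{k}.png') for k in(f,g)]
  df=(cv2.absdiff(cv2.GaussianBlur(a,(3,3),0),cv2.GaussianBlur(c,(3,3),0)).max(-1)>30).astype(np.uint8)
  n,_,st,_=cv2.connectedComponentsWithStats(df); print(f,[s.tolist() for s in st[1:] if s[4]>12])
E
```

```text
scene0 [[191, 0, 40, 46, 992], [270, 0, 71, 146, 5199], [345, 0, 13, 53, 331], [381, 0, 17, 49, 416], [364, 14, 16, 4, 43], [397, 54, 4, 7, 19], [351, 57, 6, 15, 71], [360, 59, 18, 7, 58], [385, 59, 9, 3, 22], [362, 63, 20, 31, 276], [393, 65, 13, 40, 210], [386, 68, 11, 16, 101], [350, 73, 5, 18, 74], [356, 82, 11, 12, 97], [210, 138, 42, 22, 381], [224, 151, 41, 29, 338], [231, 154, 8, 8, 43], [294, 199, 70, 49, 1804], [335, 247, 6, 4, 18]]
top0 [[331, 142, 309, 258, 20224], [367, 167, 7, 8, 47], [399, 176, 25, 9, 103], [401, 187, 5, 23, 62], [414, 186, 10, 11, 63], [430, 189, 17, 10, 93], [446, 192, 11, 31, 210], [412, 198, 11, 11, 66], [302, 200, 34, 17, 291], [428, 200, 17, 18, 168], [282, 203, 10, 22, 67], [294, 211, 38, 28, 638], [427, 217, 13, 4, 28], [301, 236, 26, 7, 41], [362, 252, 38, 15, 330], [624, 317, 16, 10, 86], [372, 358, 12, 13, 53], [350, 365, 24, 17, 176], [360, 372, 23, 19, 207], [331, 376, 4, 14, 41], [332, 381, 15, 19, 106], [343, 394, 5, 6, 16], [349, 394, 8, 6, 31]]
```

View pics/cmp.png

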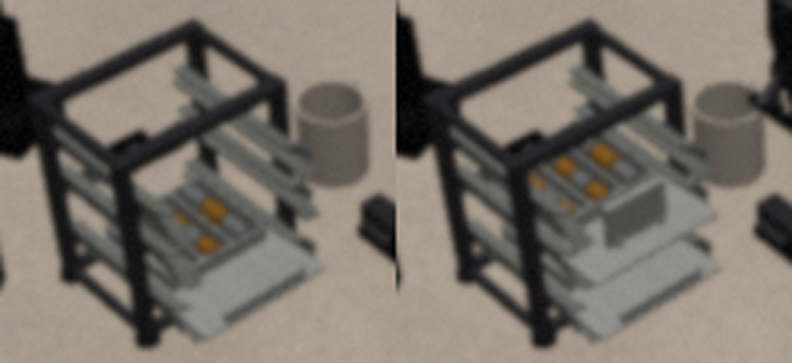

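The lower tray and its surroundings look unchanged in the scene view. The differences there are only the arm and the moved tray. Handing in.

```bash
python3 -c "
from workcell import manip
print(manip.get_obs()['ft_force'],manip.get_obs()['clock']); print(manip.hand_in())"
```

```text
[-0.45660065 -0.20564204 -0.37278256] 25.55
the job is handed in; nothing more can be done
None
```

I lifted the coin tray by its handle plate, slid it level onto the middle rails and released it. I then pushed it home with shut fingers turned a quarter turn. The job was handed in at 25.6 s with the hand clear of everything.

- **Buffer:** contact showed as a stall at TCP y = -0.1054, and the force then held at about 13 N. The tool advanced 7.6 mm after that. The top camera shows the bar moving from about 152 to 160 mm, so about 8 mm, which agrees.
- **Tray:** after I let go of the handle, the sheet top was at z = 0.1207, so the underside is on the 0.1167 ledges, level to about 0.15°. Measured forces during insertion stayed under about 4 N, and the tray slid on the rails with 1 to 3 N.
- **Other things:** the lower tray and the desk items show no change between the first and last scene pictures.
- **Checks that failed or disagreed:**
  - The last wrist picture did not show the handle, so the final check rests on the top and scene cameras.
  - The finished tray hides the lower tray from the top camera, so only the scene view confirms that one.
  - The wrist and top cameras differed by about 3 mm sideways; I used the wrist view to line up with the rails.

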